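# Put the desk things back on their outlined cork pads

## Task

Tidy the desk: put the glass tumbler, the highlighter, the three-cube wooden bar and the four-cube wooden square each onto the cork pad whose outline matches it, centred on the outline and lined up with it. Keep the tumbler upright and set it down gently, and leave the bookend and the little stack of loose cubes as they are.

Things in the scene. Friction and masses are not known exactly. Their poses are not given: they have to be found in the camera images.
- tumbler_mid (a point): frosted glass tumbler, open at the top, standing upright, 70 mm tall, straight-sided, outside diameter 56 mm, wall 3 mm, about 0.17 kg. The point is on its axis half-way up (35 mm above its foot); z is its upward axis, the yaw means nothing.
- highlighter_mid (a point): yellow highlighter lying flat on the desk, 122 mm long with its snap cap on (cap at the +x end), 22 to 23.5 mm wide, 18 mm high (20 mm at the cap's clip), flat-sided so it does not roll. The point is its centre, 9 mm above its underside; x runs along its length, z up. Either end may point either way on the outline.
- bar_mid (a point): wooden counting bar: three 25 mm cubes joined in a row, 75 x 25 x 25 mm, lying flat. The point is its centre, 12.5 mm above its underside; x runs along its length, z up. Either end may point either way.
- square_mid (a point): wooden counting square: four 25 mm cubes joined two by two, 50 x 50 x 25 mm, lying flat. The point is its centre, 12.5 mm above its underside; x and y run along its sides, z up. Any quarter turn is the same.
- coaster: fixed round cork pad for the tumbler, 90 mm in diameter, 5 mm thick, with a black ring outline 62 mm in outer diameter at its centre. Origin at the centre of its underside, on the desk; the yaw means nothing.
- pad_long: fixed oblong cork pad for the highlighter, 150 x 50 mm, 5 mm thick, flat on top, with a plain black outline 124 x 24 mm at its centre. Origin at the centre of its underside; x along its length.
- pad_bar: fixed oblong cork pad for the three-cube bar, 105 x 55 mm, 5 mm thick, flat on top, with a black outline 77 x 27 mm at its centre divided by two cross lines into three cells. Origin at the centre of its underside; x along its length.
- pad_square: fixed square cork pad for the four-cube square, 80 x 80 mm, 5 mm thick, flat on top, with a black outline 52 x 52 mm at its centre divided into four cells. Origin at the centre of its underside; x and y along its sides.
- bookend: bystander at the left side: L-shaped aluminium bookend, upright plate 130 mm wide (along x), 150 mm tall; its base runs 100 mm to +y under two standing books (190 mm tall). Origin at the foot of the upright plate. To be left alone.
- cube2_mid (a point): bystander at the right side: the top cube of a stack of three loose 25 mm wooden cubes, 75 mm tall in all. The point is the top cube's centre, 62.5 mm above the desk. To be left alone.
Not all that is in view belongs to the job. What is shaped like the coaster but pink or red is not meant.

How it is judged:
At the end, for the whole second after the job is handed in: Each of the four things rests flat (tilt under 0.1 rad) on top of its own pad, its centre within 12 mm of the pad's centre; highlighter, bar and square are lined up with their outlines within 0.2 rad (either end or side round); all are released and at rest (horizontal distance between tumbler_mid and coaster below 0.012 m and z of tumbler_mid in the frame of coaster between 0.037 and 0.043 m and angle between each of tumbler_mid, highlighter_mid, bar_mid, square_mid's own z axis and vertical below 0.1 rad and linear speed of each of tumbler, highlighter, bar, square below 0.02 m/s and angular speed of each of tumbler, highlighter, bar, square below 0.2 rad/s and horizontal distance between highlighter_mid and pad_long below 0.012 m and z of highlighter_mid in the frame of pad_long between 0.011 and 0.017 m and angle between the x axis of highlighter_mid and the x axis of pad_long, either way round below 0.2 rad and horizontal distance between bar_mid and pad_bar below 0.012 m and z of bar_mid in the frame of pad_bar between 0.0145 and 0.0205 m and angle between the x axis of bar_mid and the x axis of pad_bar, either way round below 0.2 rad and horizontal distance between square_mid and pad_square below 0.012 m and z of square_mid in the frame of pad_square between 0.0145 and 0.0205 m and (angle between the x axis of square_mid and the x axis of pad_square, either way round below 0.2 rad or angle between the x axis of square_mid and the y axis of pad_square, either way round below 0.2 rad)); the robot touches nothing.
It fails at once if the tumbler is tipped by more than 0.5 rad (angle between tumbler_mid's own z axis and vertical above 0.5 rad).
It fails at once if the tumbler is dropped instead of set down (it moves at over 0.45 m/s out of the fingers, as after a fall of about 10 mm) (contact force between tumbler and the fingers below 0.05 N and linear speed of tumbler above 0.45 m/s).
It fails at once if the bookend is moved by more than 15 mm (distance of bookend from where it was at the start of the episode above 0.015 m).
It fails at once if the stack of loose cubes is disturbed (top cube moved by more than 15 mm) (distance of cube2_mid from where it was at the start of the episode above 0.015 m).
It also fails if it takes over 112 s, if anything falls off the work surface, if the arm or the gripper's body presses on something with over 40 N, if the wrist force passes 120 N, or if a joint passes its speed limit or range.

## Robot

A 6-joint arm with a two-finger parallel gripper is mounted at the origin on the work surface. World frame = base frame: x ahead of the robot, y to its left, z up, the work surface at z = 0. Lengths are in m, angles in rad, forces in N, time in s.
With the tool pointing down it reaches from about 0.225 to 0.875 m from the base axis. Payload 3.4 kg.
Tool frame: the origin (TCP) lies between the finger pads; the fingertips stand 8 mm ahead of it and the grasp point (between the pads) lies 11 mm behind it; z points along the fingers, y is the line along which they close (so a half turn about z gives the same grasp; the last joint's range is limited). The gripper opens to 85 mm and grips with 20 to 120 N. Pads are 22 mm wide; open, the fingers measure 114 mm over their backs; the gripper's body (76 mm by 85 mm) begins 54 mm behind the grasp point. The pads swing forward as they close: fully open they stand 13 mm farther back than shut.
Start: joints at [-1.354, 0.276, 1.505, -0, 1.361, -0.121], TCP at [0.191, -0.543, 0.208] pointing down, gripper open.
Joint ranges: [-2.89, 2.89], [-0.75, 2.08], [0.22, 2.7], [-1.18, 4.32], [0.11, 2.71], [-2.7, 2.7]. Speed limits (rad/s): [2.57, 2.57, 3.14, 3.14, 3.14, 3.14].

## Interface

Orientations are given as a unit quaternion [w, x, y, z].
In Python, from rig import manip, optics, finder gives the robot as it stands.
- The arm moves only by the tool servo_tool, never from a script. Its argument "increments" is a list of rows, each a list of 7 numbers: the shift along the tool's x, y, z in cm, then the turn, a rotation vector about the tool's x, y, z in degrees, then the closure, from -1 (fully open) to 1 (shut). In form: [[x, y, z, rx, ry, rz, gripper], ...]. A call has exactly 5 rows; each row shifts and turns the commanded pose from where the row before left it, along the tool's axes as they then stand; what a row does not reach is not made up. A row lasts 1/10 s, in which the tool goes at most 50 mm and 8.59 degrees, less where a joint would pass 70% of its speed; a pose out of reach is approached as far as the arm can. A call is refused whole if a number of a shift passes 5 or a number of a turn 8.59, either way. A call with a gripper value outside its range is refused whole. The fingers move at their own pace and stop on an object; "squeeze" is the grip in N (left out, the last holds). Time passes only in rows, so rows that do not move let the fingers close, or fill a call up. It gives the time, the measured TCP pose, the force, the opening and the grip force at its end, in the units of the state.
- manip.get_state(): the state, without advancing time (a new reading comes with each control period).
- optics.get_image(name): name is "scene" or "top" or "wrist"; returns the picture (384x512x3 uint8, red, green, blue); there is no depth.
- optics.get_calibration(name): a dict with "fov_y" (degrees; the focal length in pixels is half the picture's height over the tangent of half this angle, whatever the lens; pixels are square), "cx", "cy" (the principal point, pixels), "world_to_cam" (4x4, takes a point from world to camera coordinates). Camera axes: x right, y down, z forward; pixel columns grow to the right and rows downward; lengths in m; the calibration is good to about 2 mm. A picture is of the moment at which its call begins: read the wrist's pose just before it. get_calibration takes no time and is no camera call; for the wrist camera it gives the pose at the moment of the call.
- manip.sign_off(): hands the job in; it is judged then, once.
Trained networks look in the newest picture that a camera, given by its name, has taken for a name from the list of things; names that differ only in an ending like _2 or _b are one class to them, and where a whole thing is asked for, a point or a joint stands for the part that bears it (a point fixed in the world has none). Each returns a list of dicts, best first, with "p" (0 to 1); they miss things now and then, are a little off and sometimes report something else, mostly with a low value. They report only what shows in the picture. A call takes as long as a camera call. They do not tell look-alikes from the thing itself.
- finder.silhouettes(label, camera): "region" (384x512 bool, what is visible of it) and "box" ([centre column, centre row, width, height] in pixels, round what is visible of it).
- finder.tip_of(label, camera): "at" ([column, row] in pixels: a listed point, or the origin of a listed thing).
The state is a dict: "clock": time; "qpos": joint angles; "qd": joint speeds; "effort": joint torques, N m; "position": TCP position; "ee_rot": TCP orientation; "contact_force": force on the tool from outside, world axes, zero at the start; "moment": the same for the moment, N m; "width": finger opening in m; "gripper_force": force on a finger pad.
Only numpy, scipy, OpenCV 4.12 (cv2) and the standard library are available. Lean on these libraries where they do the work, as an engineer would, in place of code of your own. Each camera call takes 0.05 s, during which the arm holds its last target. There are 200 camera calls.

## Working session

There is one attempt and no reset: what is moved stays moved. The work goes in short steps, Python scripts to look and compute and a tool call to move; the robot and the scene stay as the last step left them, time stands still between calls to the robot, and variables do not carry over. Pictures are saved under pics/ and viewed, at most 14 in all, crops included, and the job is handed in when it is done.

Besides the shell and the picture viewer there is one more tool, called after "Request:" as name(argument=value, ...), one argument or row to a line, values as JSON. servo_tool: Moves the arm, as the interface text tells. Its arguments: {"type":"object","properties":{"increments":{"type":"array","items":{"type":"array","items":{"type":"number"}}},"squeeze":{"type":"number"}},"required":["increments"]}

```bash
mkdir -p pics; ls; cat > h.py <<'E'
import numpy as np, cv2
from rig import manip, optics, finder
def K(c):
    f=192/np.tan(np.radians(c["fov_y"])/2); return f,c["cx"],c["cy"]
def px2w(uv,c,z):
    f,cx,cy=K(c); T=np.array(c["world_to_cam"]); R=T[:3,:3]; o=-R.T@T[:3,3]
    d=R.T@np.array([(uv[0]-cx)/f,(uv[1]-cy)/f,1.]); return o+d*(z-o[2])/d[2]
def w2px(p,c):
    f,cx,cy=K(c); T=np.array(c["world_to_cam"]); q=T[:3,:3]@np.array(p)+T[:3,3]; return np.array([f*q[0]/q[2]+cx,f*q[1]/q[2]+cy])
def save(n,im): cv2.imwrite(f"pics/{n}.png",im[...,::-1])
E
python3 - <<'E'
from h import *
print(manip.get_state())
for n in("top","scene"):
    im=optics.get_image(n); c=optics.get_calibration(n); print(n,c)
    save(n,cv2.resize(im,(800,600),interpolation=cv2.INTER_CUBIC) if n=="top" else im)
    if n=="top":
        for l,z in dict(tumbler_mid=.035,highlighter_mid=.009,bar_mid=.0125,square_mid=.0125,coaster=.005,pad_long=.005,pad_bar=.005,pad_square=.005,bookend=0,cube2_mid=.0625).items():
            for d in finder.tip_of(l,n)[:3]: print(l,round(d["p"],2),np.round(d["at"],1),px2w(d["at"],c,z).round(3))
E
```

```text
pics
{'clock': 0.0, 'qpos': array([-1.35397677e+00,  2.76582933e-01,  1.50616489e+00,  1.67823625e-06,
        1.36069851e+00, -1.21006780e-01]), 'qd': array([ 0.00079507, -0.00104617, -0.000982  ,  0.00135411, -0.00046446,
        0.00150948]), 'effort': array([-5.30035704e-04, -4.16777265e+01, -2.45806378e+01, -3.13323044e-04,
        1.09284170e-02,  8.09048316e-06]), 'position': array([ 0.19044064, -0.54192345,  0.20703398]), 'ee_rot': array([-9.25813789e-04,  9.85767664e-01,  1.68110837e-01, -4.35649085e-05]), 'contact_force': array([-0.55283276, -0.50624961,  0.46812321]), 'moment': array([ 0.01647263, -0.00229742,  0.03522495]), 'gripper_force': 0.0, 'width': 0.08541541784406206}
top {'fov_y': 46.21427530860757, 'cx': 265.6444851535823, 'cy': 193.41092555407047, 'world_to_cam': array([[ 0.0109569 , -0.99992181,  0.00602636,  0.00373605],
       [-0.99795608, -0.01131441, -0.06289387,  0.46530677],
       [ 0.06295713, -0.00532492, -0.99800203,  1.2387934 ],
       [ 0.        ,  0.        ,  0.        ,  1.        ]])}
tumbler_mid 0.73 [296.6 140.7] [ 0.611 -0.075  0.035]
high
[... 242 characters left out ...]
 0.005]
coaster 0.67 [227.  242.5] [0.328 0.115 0.005]
pad_long 0.68 [171.7 208.9] [0.419 0.271 0.005]
pad_bar 0.9 [176.4 129.7] [0.644 0.263 0.005]
pad_square 0.74 [369.8 137.9] [ 0.627 -0.284  0.005]
pad_square 0.6 [300.5 204. ] [ 0.437 -0.089  0.005]
bookend 0.67 [106.3 183.7] [0.488 0.458 0.   ]
cube2_mid 0.52 [439.2 188. ] [ 0.482 -0.457  0.062]
scene {'fov_y': 42.82353002217273, 'cx': 255.5145480383306, 'cy': 188.58953377382298, 'world_to_cam': array([[ 0.84040078,  0.54162167, -0.01930016, -0.38376595],
       [ 0.34710212, -0.56524339, -0.74834486, -0.10787857],
       [-0.41622908,  0.62221048, -0.66302902,  1.59148325],
       [ 0.        ,  0.        ,  0.        ,  1.        ]])}
```

View pics/top.png

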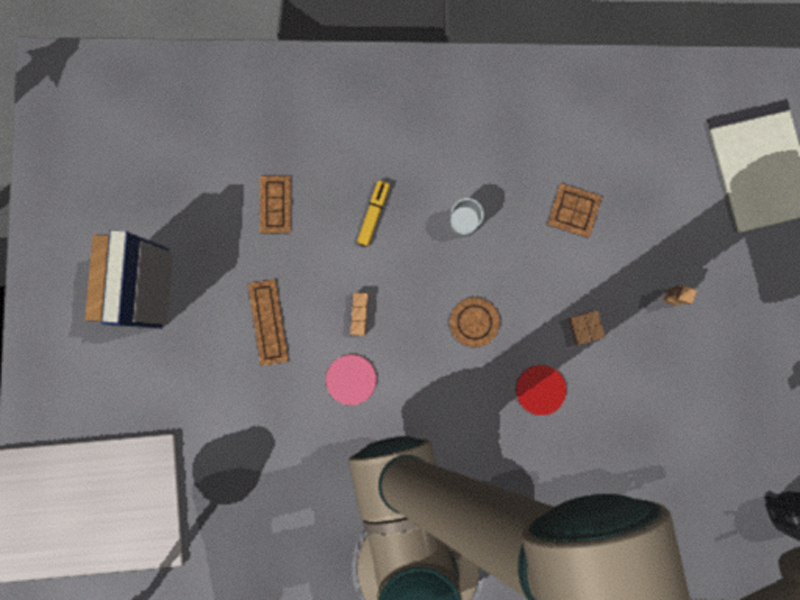

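View pics/scene.png

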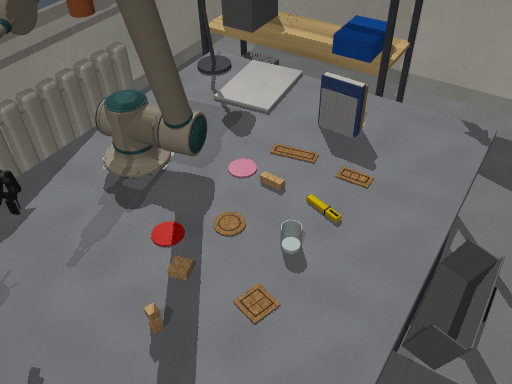

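The coaster class has three candidates in the top picture: cork with a ring at (301,205), pink at (227,242) and red at (348,251). Only the cork one has the black ring outline. I'll confirm it in a crop and measure the yaws.

```bash
cat >> h.py <<'E'
Z=dict(tumbler_mid=.035,highlighter_mid=.018,bar_mid=.025,square_mid=.025,coaster=.005,pad_long=.005,pad_bar=.005,pad_square=.005)
def rects(l,n,c,near=None,minp=.3):
    out=[]
    for d in finder.silhouettes(l,n)[:3]:
        m=d["region"].astype(np.uint8); 
        if d["p"]<minp or m.sum()<20: continue
        cs=max(cv2.findContours(m,cv2.RETR_EXTERNAL,cv2.CHAIN_APPROX_NONE)[0],key=cv2.contourArea).reshape(-1,2)
        P=np.array([px2w(q,c,Z[l])[:2] for q in cs])
        r=cv2.minAreaRect((P*1000).astype(np.float32)); b=cv2.boxPoints(r); e1=b[1]-b[0]; e2=b[2]-b[1]
        e=e1 if np.linalg.norm(e1)>np.linalg.norm(e2) else e2
        yaw=np.degrees(np.arctan2(e[1],e[0]))%180
        print(l,round(d["p"],2),"c",np.round(r[0],0),"size",np.round(sorted(r[1]),0),"yaw",round(yaw,1))
E
python3 - <<'E'
from h import *
im=optics.get_image("top"); c=optics.get_calibration("top")
for l in Z: rects(l,"top",c)
save("crop",cv2.resize(im[170:280,200:400],(800,440),interpolation=cv2.INTER_CUBIC))
w=optics.get_calibration("wrist"); T=np.array(w["world_to_cam"]); print(w["fov_y"],(-T[:3,:3].T@T[:3,3]).round(3),T.round(3))
E
```

```text
tumbler_mid 0.64 c [616. -77.] size [58. 61.] yaw 0.5
highlighter_mid 0.74 c [623.  88.] size [ 21. 119.] yaw 162.5
highlighter_mid 0.67 c [620. -78.] size [54. 66.] yaw 154.2
bar_mid 0.8 c [444. 109.] size [26. 75.] yaw 175.7
square_mid 0.92 c [ 424. -293.] size [50. 53.] yaw 106.5
coaster 0.97 c [ 312. -216.] size [86. 87.] yaw 90.6
coaster 0.84 c [433. -98.] size [81. 81.] yaw 90.6
coaster 0.67 c [328. 122.] size [86. 86.] yaw 90.6
pad_long 0.69 c [428. 273.] size [ 52. 149.] yaw 10.0
pad_bar 0.68 c [644. 263.] size [ 54. 100.] yaw 1.4
pad_square 0.85 c [ 637. -277.] size [78. 79.] yaw 72.8
71.38329028982271 [ 0.271 -0.514  0.373] [[ 0.331 -0.944  0.    -0.575]
 [-0.892 -0.313  0.327 -0.042]
 [-0.309 -0.108 -0.945  0.381]
 [ 0.     0.     0.     1.   ]]
```

View pics/crop.png

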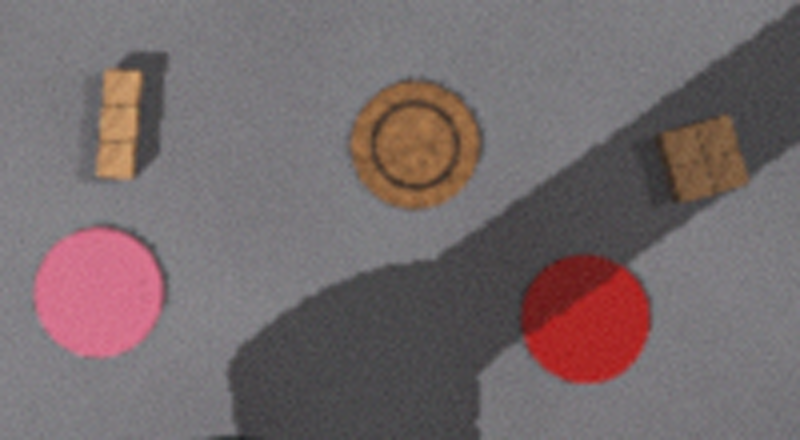

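The crop shows the cork coaster with its black ring at crop (415,145), which is top (304,206), about (0.433,-0.098). The pink and red discs are plain, so they're out. I'll start with the square.

Request:
servo_tool(
  increments=[
    [3,-1.6,0,0,0,0,-1],
    [3,-1.6,0,0,0,0,-1],
    [3,-1.6,0,0,0,0,-1],
    [3,-1.6,0,0,0,0,-1],
    [3,-1.6,0,0,0,0,-1],
  ],
  squeeze=30,
)

```text
clock: 1.55
position: [0.3063, -0.4164, 0.208]
ee_rot: [0.0, 0.986, 0.168, 0.0]
contact_force: [0.0, -0.3, 0.4]
width: 0.0849
gripper_force: 0.0
```

Request:
servo_tool(
  increments=[
    [3,-1.6,0,0,0,0,-1],
    [3,-1.6,0,0,0,0,-1],
    [3,-1.6,0,0,0,0,-1],
    [3,-1.6,0,0,0,0,-1],
    [3,-1.6,0,0,0,3,-1],
  ],
)

```text
clock: 2.05
position: [0.4214, -0.2911, 0.2081]
ee_rot: [0.0, 0.99, 0.142, 0.0]
contact_force: [0.6, -0.1, 0.4]
width: 0.0857
gripper_force: 0.0
```

```bash
cat >> h.py <<'E'
from scipy.spatial.transform import Rotation as Ro
def pose():
    s=manip.get_state(); q=np.array(s["ee_rot"]); R=Ro.from_quat(q[[1,2,3,0]]).as_matrix()
    return np.array(s["position"]),np.degrees(np.arctan2(R[1,0],R[0,0])),R,s
def need(x,y,z,yaw,sym=180):
    p,th,R,s=pose(); d=R.T@(np.array([x,y,z])-p)*100; t=(yaw-th+sym/2)%sym-sym/2
    print("at",p.round(4),"yaw",round(th,1),"clock",round(s["clock"],2),"w",round(s["width"],4),"| shift cm (tool)",d.round(2),"turn rz",round(-t,1),"q1,q6",s["qpos"][[0,5]].round(2),"tilt",R[:,2].round(3))
def look(*ls,n="wrist",name=None,minp=.4):
    im=optics.get_image(n); c=optics.get_calibration(n)
    if name: save(name,im)
    for l in ls: rects(l,n,c,minp=minp)
    return im,c
E
python3 - <<'E'
from h import *
im,c=look("square_mid",name="w1"); need(.424,-.293,.1,16.5,90)
print(w2px(pose()[0],c))
E
```

```text
square_mid 0.61 c [ 430. -289.] size [50. 52.] yaw 16.3
at [ 0.4228 -0.2892  0.2081] yaw 16.6 clock 2.15 w 0.0855 | shift cm (tool) [-0.02  0.41 10.8 ] turn rz 0.1 q1,q6 [-0.74  0.54] tilt [ 0.002  0.001 -1.   ]
[258.17893165 232.4367148 ]
```

View pics/w1.png

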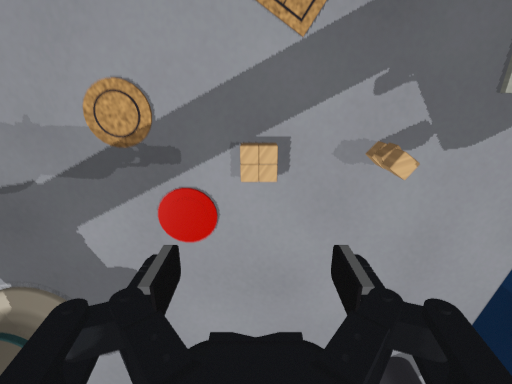

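The wrist picture shows the wooden square at (259,163), lined up with the fingers. The red disc is at (188,214), the cork coaster at (118,111) and the loose stack at (393,159). I'll descend and grasp.

Request:
servo_tool(
  increments=[
    [0.7,0.2,2.5,0,0,0,-1],
    [0,0,2.5,0,0,0,-1],
    [0,0,2.5,0,0,0,-1],
    [0,0,2.5,0,0,0,-1],
    [0,0,2.5,0,0,0,-1],
  ],
)

```text
clock: 2.65
position: [0.4275, -0.2928, 0.0821]
ee_rot: [0.0, 0.99, 0.142, -0.0]
contact_force: [1.1, -1.2, -0.5]
width: 0.0853
gripper_force: 0.0
```

Request:
servo_tool(
  increments=[
    [0,0,2,0,0,0,-1],
    [0,0,2,0,0,0,-1],
    [0,0,1.5,0,0,0,-1],
    [0,0,1,0,0,0,-1],
    [0,0,0.8,0,0,0,-1],
  ],
)

```text
clock: 3.15
position: [0.4276, -0.2926, 0.0094]
ee_rot: [0.0, 0.99, 0.142, -0.0]
contact_force: [0.3, -0.1, 0.4]
width: 0.0854
gripper_force: 0.0
```

Request:
servo_tool(
  increments=[
    [0,0,0,0,0,0,1],
    [0,0,0,0,0,0,1],
    [0,0,0,0,0,0,1],
    [0,0,0,0,0,0,1],
    [0,0,0,0,0,0,1],
  ],
)

```text
clock: 3.65
position: [0.4281, -0.2923, 0.0104]
ee_rot: [0.0, 0.99, 0.142, 0.0]
contact_force: [-0.2, -0.1, -0.7]
width: 0.0122
gripper_force: 0.0
```

Request:
servo_tool(
  increments=[
    [0,0,0,0,0,0,1],
    [0,0,0,0,0,0,1],
    [0,0,0,0,0,0,1],
    [0,0,0,0,0,0,1],
    [0,0,0,0,0,0,1],
  ],
)

```text
clock: 4.15
position: [0.4279, -0.2921, 0.0099]
ee_rot: [0.0, 0.99, 0.142, -0.0]
contact_force: [0.2, 0.6, -0.0]
width: 0.0001
gripper_force: 0.0
```

The fingers shut on nothing, so I missed it. I'll look again.

```bash
python3 - <<'E'
from h import *
im,c=look("square_mid",name="w2"); p,th,R,s=pose()
for z in(0,.011): print(w2px(p+R@[0,0,.008-z],c))
im2=optics.get_image("scene"); ct=optics.get_calibration("scene"); print(w2px(p,ct))
save("w2",np.hstack([im[:,:],cv2.resize(im2[180:340,100:340],(576,384))])[:, :] if 0 else cv2.resize(np.hstack([im,cv2.resize(im2[200:340,110:320],(576,384))]),(800,282)))
E
```

```text
square_mid 0.97 c [ 430. -293.] size [49. 56.] yaw 15.7
[255.84898605 224.13409502]
[255.8697542  231.32540952]
[182.52953993 267.86327055]
```

View pics/w2.png

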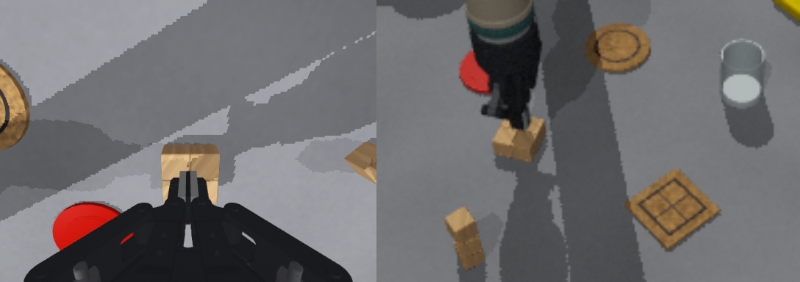

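```bash
python3 - <<'E'
from h import *
im=optics.get_image("wrist"); c=optics.get_calibration("wrist"); p,th,R,s=pose()
im2=optics.get_image("scene"); ct=optics.get_calibration("scene")
def box(im,c,cx,cy,yaw,z0,z1):
    im=im.copy(); a=np.radians(yaw); u=np.array([np.cos(a),np.sin(a)])*.025; v=np.array([-u[1],u[0]])
    for z in(z0,z1):
        q=[w2px([*(np.array([cx,cy])+i*u+j*v),z],c) for i,j in((1,1),(1,-1),(-1,-1),(-1,1))]
        cv2.polylines(im,[np.round(np.array(q)*8).astype(np.int32)],True,(255,0,0),1,cv2.LINE_AA,3)
    return im
a=box(im,c,*p[:2],th,0,.025)[170:290,190:350]; b=box(im2,ct,*p[:2],th,0,.025)[235:295,142:222]
save("w3",np.hstack([cv2.resize(a,(400,300),interpolation=cv2.INTER_NEAREST),cv2.resize(b,(400,300),interpolation=cv2.INTER_NEAREST)]))
E
```

```text
(no output)
```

View pics/w3.png

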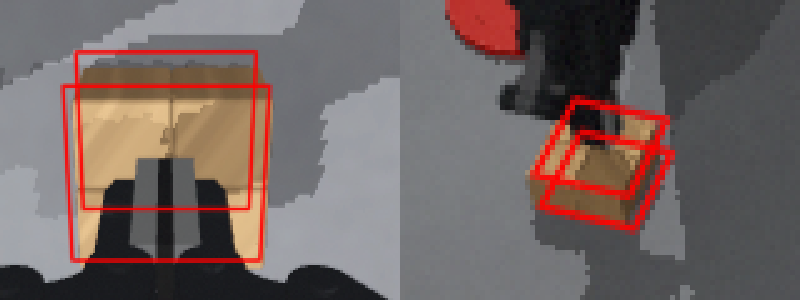

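The picture shows the shut fingers ending on the block's top at crop (165,160), as if they were higher than reported. I'll raise the arm and check whether its reported pose and the cameras agree.

Request:
servo_tool(
  increments=[
    [0,0,-2,0,0,0,1],
    [0,0,-2,0,0,0,1],
    [0,0,-2,0,0,0,1],
    [0,0,-2,0,0,0,1],
    [0,0,0,0,0,0,1],
  ],
)

```text
clock: 4.9
position: [0.4295, -0.2936, 0.0924]
ee_rot: [0.002, 0.99, 0.142, 0.002]
contact_force: [0.2, 0.2, -0.2]
width: -0.0002
gripper_force: 0.0
```

```bash
python3 - <<'E'
from h import *
from scipy.optimize import least_squares
ims={};C={}
for n in("top","scene","wrist"):
    ims[n]=optics.get_image(n); C[n]=optics.get_calibration(n)
p,th,R,s=pose(); print(p)
for l in("square_mid","pad_square","bar_mid","pad_bar","pad_long","coaster","tumbler_mid"):
    o={n:[d for d in finder.tip_of(l,n)[:2] if d["p"]>.4] for n in("top","scene","wrist")}
    print(l,{n:[(round(d["p"],2),np.round(d["at"],0).tolist()) for d in v] for n,v in o.items()})
    for cams in(("top","scene"),("top","wrist")):
        if all(o[n] for n in cams):
            r=least_squares(lambda X:np.concatenate([w2px(X,C[n])-o[n][0]["at"] for n in cams]),[.45,0,.02]); print("  ",cams,r.x.round(3),"res px",r.fun.round(1))
for n in ims:
    for k,col in((-.011,(0,255,0)),(.0,(255,0,255)),(.008,(255,0,0))):
        q=w2px(p+R@[0,0,k],C[n]); cv2.circle(ims[n],tuple(np.round(q*16).astype(int)),16 if n!="wrist" else 32,col,-1 if n!="wrist" else 1,cv2.LINE_AA,4)
a=ims["wrist"][150:300,160:360]; b=ims["scene"][225:300,140:240]
save("w4",np.hstack([cv2.resize(a,(400,300),interpolation=cv2.INTER_NEAREST),cv2.resize(b,(400,300),interpolation=cv2.INTER_NEAREST)]))
E
```

```text
[ 0.42735069 -0.29166918  0.08918031]
square_mid {'top': [(0.5, [374.0, 211.0])], 'scene': [(0.56, [183.0, 266.0])], 'wrist': [(0.9, [256.0, 196.0])]}
   ('top', 'scene') [ 0.423 -0.291  0.011] res px [-1.1 -1.4 -1.6 -0. ]
   ('top', 'wrist') [ 0.42  -0.295  0.001] res px [-0.6 -0.2  0.2  0.1]
pad_square {'top': [(0.67, [367.0, 135.0])], 'scene': [(0.93, [257.0, 304.0])], 'wrist': []}
   ('top', 'scene') [ 0.638 -0.278 -0.001] res px [-0.2 -0.3 -0.3  0. ]
bar_mid {'top': [(0.67, [229.0, 201.0])], 'scene': [(0.66, [272.0, 183.0])], 'wrist': []}
   ('top', 'scene') [0.444 0.112 0.   ] res px [-0.3 -0.4 -0.5  0. ]
pad_bar {'top': [(0.81, [177.0, 128.0])], 'scene': [(0.96, [354.0, 177.0])], 'wrist': []}
   ('top', 'scene') [0.646 0.26  0.006] res px [ 0.4  0.6  0.7 -0.2]
pad_long {'top': [(0.59, [172.0, 206.0])], 'scene': [(0.85, [294.0, 152.0])], 'wrist': []}
   ('top', 'scene') [0.429 0.27  0.007] res px [-0. -0. -0.  0.]
coaster {'top': [(0.87, [227.0, 244.0]), (0.86, [347.0, 251.0])], 'scene': [(0.73, [229.0, 226.0]), (0.66, [244.0, 166.0])], 'wrist': [(0.78, [161.0, 260.0]), (0.59, [53.0, 130.0])]}
   ('top', 'scene') [ 0.29   0.122 -0.275] res px [ 4.2  5.7  7.3 -0.4]
   ('top', 'wrist') [ 0.138 -0.045 -0.384] res px [ 51.8  46.6 -26.7 -42.7]
tumbler_mid {'top': [(0.57, [297.0, 140.0])], 'scene': [(0.64, [292.0, 237.0])], 'wrist': []}
   ('top', 'scene') [ 0.617 -0.075  0.029] res px [-0.3 -0.5 -0.5  0.1]
```

View pics/w4.png

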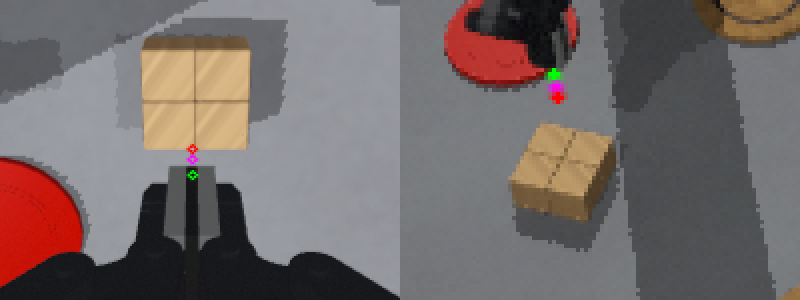

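The block at crop (196,100) hasn't moved. The shut fingertips show about 20 mm behind the stated TCP, near the green mark in both views, so I grasp with TCP about 24 mm lower than before.

```bash
python3 - <<'E'
from h import *
im,c=look("square_mid"); X=px2w((258,200),c,.025); print(X)
need(X[0],X[1],-.014,16.5,90)
E
```

```text
square_mid 0.97 c [ 427. -293.] size [50. 54.] yaw 16.3
[ 0.4252872  -0.29505971  0.025     ]
at [ 0.4279 -0.2921  0.09  ] yaw 16.4 clock 6.2 w -0.0004 | shift cm (tool) [-0.33  0.21 10.4 ] turn rz -0.1 q1,q6 [-0.73  0.55] tilt [ 0. -0. -1.]
```

Request:
servo_tool(
  increments=[
    [-0.3,0.2,0,0,0,0,-1],
    [0,0,0,0,0,0,-1],
    [0,0,0,0,0,0,-1],
    [0,0,0,0,0,0,-1],
    [0,0,1,0,0,0,-1],
  ],
)

```text
clock: 6.7
position: [0.4265, -0.2957, 0.0807]
ee_rot: [0.001, 0.99, 0.142, 0.001]
contact_force: [0.6, 0.0, -0.0]
width: 0.0723
gripper_force: 0.0
```

Request:
servo_tool(
  increments=[
    [0,0,2,0,0,0,-1],
    [0,0,2,0,0,0,-1],
    [0,0,2,0,0,0,-1],
    [0,0,1.5,0,0,0,-1],
    [0,0,0.5,0,0,0,-1],
  ],
)

```text
clock: 7.2
position: [0.4243, -0.2937, -0.0022]
ee_rot: [-0.002, 0.99, 0.142, -0.001]
contact_force: [-0.8, 0.7, -0.1]
width: 0.0854
gripper_force: 0.0
```

Request:
servo_tool(
  increments=[
    [0,0,0.5,0,0,0,-1],
    [0,0,0.5,0,0,0,-1],
    [0,0,0.4,0,0,0,-1],
    [0,0,0,0,0,0,-1],
    [0,0,0,0,0,0,-1],
  ],
)

```text
clock: 7.7
position: [0.4257, -0.2951, -0.0138]
ee_rot: [0.0, 0.99, 0.142, 0.0]
contact_force: [0.6, -0.6, -0.2]
width: 0.0855
gripper_force: 0.0
```

Request:
servo_tool(
  increments=[
    [0,0,0,0,0,0,1],
    [0,0,0,0,0,0,1],
    [0,0,0,0,0,0,1],
    [0,0,0,0,0,0,1],
    [0,0,0,0,0,0,1],
  ],
  squeeze=30,
)

```text
clock: 8.2
position: [0.4258, -0.2951, -0.0137]
ee_rot: [0.0, 0.99, 0.142, 0.0]
contact_force: [0.1, -0.1, 3.7]
width: 0.0492
gripper_force: 31.6
```

Gripped at 49 mm. I'll lift, turn to the pad's yaw and go half-way, then look at the pad.

Request:
servo_tool(
  increments=[
    [0,0,-2,0,0,0,1],
    [0,0,-3,0,0,0,1],
    [0,0,-3,0,0,8.5,1],
    [0,0,-3,0,0,8.5,1],
    [0,0,-1,0,0,8.5,1],
  ],
  squeeze=40,
)

```text
clock: 8.7
position: [0.4269, -0.2961, 0.1088]
ee_rot: [0.002, 0.997, -0.083, 0.002]
contact_force: [0.1, 0.6, 0.7]
width: 0.0489
gripper_force: 42.8
```

Request:
servo_tool(
  increments=[
    [0,0,0,0,0,8,1],
    [2.5,-1,0,0,0,0,1],
    [2.5,-1,0,0,0,0,1],
    [2.5,-1,0,0,0,0,1],
    [2.5,-1,0,0,0,0,1],
  ],
)

```text
clock: 9.2
position: [0.5336, -0.2859, 0.1055]
ee_rot: [-0.0, 0.989, -0.149, -0.0]
contact_force: [-0.9, 0.3, -0.0]
width: 0.0492
gripper_force: 42.8
```

```bash
python3 - <<'E'
from h import *
im,c=look("pad_square","square_mid"); need(.637,-.277,.1,-17.2,90)
save("w5",im)
E
```

```text
pad_square 0.86 c [ 643. -277.] size [79. 79.] yaw 162.9
square_mid 0.6 c [ 471. -265.] size [ 95. 112.] yaw 162.9
at [ 0.5338 -0.2858  0.1052] yaw -17.1 clock 9.35 w 0.0489 | shift cm (tool) [ 9.6  -3.87  0.51] turn rz 0.1 q1,q6 [-0.61  1.26] tilt [-0.001  0.    -1.   ]
```

View pics/w5.png

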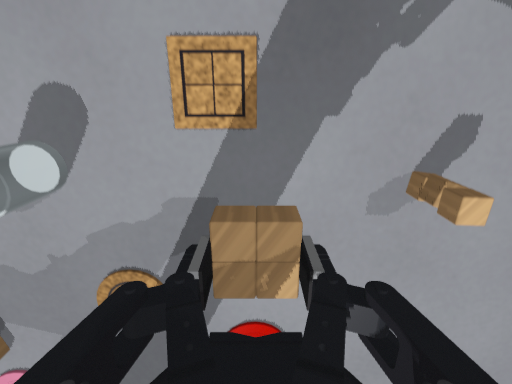

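The block is held straight and the square pad shows at (213,84), in line with it. The tumbler is at (35,170) and the stack at (450,195). I'll check the in-hand offset.

```bash
python3 - <<'E'
from h import *
c=optics.get_calibration("wrist"); p,th,R,s=pose()
print("expected block top px",w2px(p+[0,0,.0387],c),"seen 257,262 ->",(R.T@(px2w((257,262),c,p[2]+.0387)-p)).round(4)); X=px2w((213.5,84),c,.005); print(X)
need(.640,-.277,-.0077,-17.2,90)
E
```

```text
expected block top px [256.32067997 261.33321666] seen 257,262 -> [-0.0005  0.0004 -0.0387]
[ 0.63862733 -0.27693159  0.005     ]
at [ 0.5338 -0.2858  0.1052] yaw -17.1 clock 9.35 w 0.0489 | shift cm (tool) [ 9.9  -3.96 11.28] turn rz 0.1 q1,q6 [-0.61  1.26] tilt [-0.001  0.    -1.   ]
```

Request:
servo_tool(
  increments=[
    [2.5,-1,0,0,0,0,1],
    [2.5,-1,0,0,0,0,1],
    [2.5,-1,0,0,0,0,1],
    [2.3,-0.9,1,0,0,0,1],
    [0,0,2,0,0,0,1],
  ],
)

```text
clock: 9.85
position: [0.6414, -0.2785, 0.0769]
ee_rot: [0.001, 0.989, -0.149, 0.003]
contact_force: [-1.1, -0.3, -1.1]
width: 0.0488
gripper_force: 42.8
```

Request:
servo_tool(
  increments=[
    [0,0,2,0,0,0,1],
    [0,0,2,0,0,0,1],
    [0,0,2,0,0,0,1],
    [0,0,1,0,0,0,1],
    [0,0,0.6,0,0,0,1],
  ],
)

```text
clock: 10.35
position: [0.6366, -0.2776, -0.0013]
ee_rot: [-0.0, 0.989, -0.149, -0.001]
contact_force: [-0.6, 1.0, -0.3]
width: 0.0488
gripper_force: 42.8
```

Request:
servo_tool(
  increments=[
    [0,0,0.3,0,0,0,1],
    [0,0,0.2,0,0,0,1],
    [0,0,0.2,0,0,0,1],
    [0,0,0,0,0,0,1],
    [0,0,0,0,0,0,1],
  ],
)

```text
clock: 10.85
position: [0.6383, -0.2779, -0.0066]
ee_rot: [0.0, 0.989, -0.149, 0.0]
contact_force: [-0.0, 0.1, 0.0]
width: 0.0487
gripper_force: 42.8
```

Request:
servo_tool(
  increments=[
    [0,0,0.2,0,0,0,1],
    [0,0,0,0,0,0,1],
    [0,0,0,0,0,0,-1],
    [0,0,0,0,0,0,-1],
    [0,0,0,0,0,0,-1],
  ],
)

```text
clock: 11.35
position: [0.6379, -0.2777, -0.0093]
ee_rot: [-0.0, 0.989, -0.149, -0.0]
contact_force: [0.8, -0.2, -0.2]
width: 0.0853
gripper_force: 0.0
```

Request:
servo_tool(
  increments=[
    [0,0,-0.5,0,0,0,-1],
    [0,0,-2,0,0,0,-1],
    [0,0,-4,0,0,0,-1],
    [0,0,-4,0,0,-8.5,-1],
    [0,0,-4,0,0,-8.5,-1],
  ],
)

```text
clock: 11.85
position: [0.6378, -0.2777, 0.1376]
ee_rot: [0.0, 1.0, 0.002, -0.0]
contact_force: [0.5, -0.5, -0.7]
width: 0.0852
gripper_force: 0.0
```

Request:
servo_tool(
  increments=[
    [-0.4,-4,-3,0,0,0,-1],
    [-0.5,-4,0,0,0,0,-1],
    [-0.5,-4,0,0,0,0,-1],
    [-0.5,-4,0,0,0,0,-1],
    [-0.3,-4,0,0,0,0,-1],
  ],
)

```text
clock: 12.35
position: [0.6159, -0.0764, 0.1664]
ee_rot: [0.0, 1.0, -0.001, 0.0]
contact_force: [-0.5, 1.0, -0.2]
width: 0.0855
gripper_force: 0.0
```

```bash
python3 - <<'E'
from h import *
im,c=look("tumbler_mid","coaster","square_mid","pad_square",name="w6"); need(.616,-.077,.17,0)
for d in finder.tip_of("tumbler_mid","wrist"): print(d,px2w(d["at"],c,.035))
look("square_mid",n="top")
E
```

```text
tumbler_mid 0.8 c [609. -67.] size [63. 76.] yaw 16.4
coaster 0.68 c [ 341. -179.] size [18. 43.] yaw 157.5
coaster 0.59 c [433. -88.] size [86. 88.] yaw 90.3
coaster 0.5 c [298. 162.] size [15. 20.] yaw 0.5
square_mid 0.84 c [ 638. -264.] size [50. 64.] yaw 73.0
pad_square 0.8 c [ 637. -265.] size [79. 81.] yaw 73.5
at [ 0.6168 -0.0781  0.1662] yaw -0.1 clock 12.6 w 0.0855 | shift cm (tool) [-0.08 -0.11 -0.38] turn rz -0.1 q1,q6 [-0.24  1.34] tilt [ 0.001 -0.001 -1.   ]
{'at': [257.1, 178.2], 'p': 0.73} [ 0.61280336 -0.06963028  0.035     ]
{'at': [25.2, 289.9], 'p': 0.17} [0.45406355 0.24517186 0.035     ]
square_mid 0.73 c [ 636. -276.] size [51. 55.] yaw 161.7
square_mid 0.45 c [619. -79.] size [56. 59.] yaw 0.4
```

View pics/w6.png

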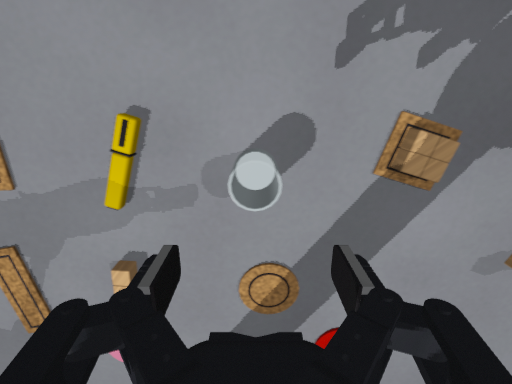

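The square sits on its pad at (423,153). The tumbler's rim is at (255,187), centred between the fingers, and the cork coaster is at (268,287). I'll re-measure now that the arm is at rest.

```bash
python3 - <<'E'
from h import *
im,c=look("tumbler_mid","coaster","pad_square"); p,th,R,s=pose(); print(p,w2px(p,c))
for d in finder.tip_of("tumbler_mid","wrist")[:1]: print(d,px2w(d["at"],c,.035))
g=cv2.cvtColor(im,cv2.COLOR_RGB2GRAY)
print("rim",px2w((255,187),c,.07),"base",px2w((256,170),c,.003), "coaster ring",px2w((268.5,290),c,.005))
E
```

```text
tumbler_mid 0.8 c [610. -78.] size [62. 75.] yaw 157.0
coaster 0.75 c [ 343. -189.] size [20. 43.] yaw 153.3
coaster 0.71 c [434. -95.] size [86. 90.] yaw 179.7
coaster 0.62 c [302. 153.] size [18. 25.] yaw 7.3
pad_square 0.97 c [ 638. -275.] size [80. 82.] yaw 72.9
[ 0.61661638 -0.07876715  0.16562816] [255.44783897 229.24183091]
{'at': [253.2, 178.1], 'p': 0.87} [ 0.61515112 -0.0761913   0.035     ]
rim [ 0.61584229 -0.07831942  0.07      ] base [ 0.61644601 -0.07949212  0.003     ] coaster ring [ 0.43386659 -0.09731402  0.005     ]
```

Request:
servo_tool(
  increments=[
    [0,0,3,0,0,0,-1],
    [0,0,3,0,0,0,-1],
    [0,0,2.5,0,0,0,-1],
    [0,0,2,0,0,0,-1],
    [0,0,2,0,0,0,-1],
  ],
  squeeze=30,
)

```text
clock: 13.5
position: [0.6164, -0.0781, 0.0397]
ee_rot: [-0.0, 1.0, -0.002, -0.0]
contact_force: [-0.3, -0.6, 1.2]
width: 0.0852
gripper_force: 0.0
```

Request:
servo_tool(
  increments=[
    [0,0,2,0,0,0,-1],
    [0,0,1.5,0,0,0,-1],
    [0,0,0.5,0,0,0,-1],
    [0,0,0,0,0,0,-1],
    [0,0,0,0,0,0,-0.2],
  ],
)

```text
clock: 14.0
position: [0.6173, -0.0781, 0.0015]
ee_rot: [0.0, 1.0, -0.001, 0.001]
contact_force: [-0.7, -0.4, 0.5]
width: 0.0735
gripper_force: 0.0
```

Request:
servo_tool(
  increments=[
    [0,0,0,0,0,0,0],
    [0,0,0,0,0,0,0.3],
    [0,0,0,0,0,0,1],
    [0,0,0,0,0,0,1],
    [0,0,0,0,0,0,1],
  ],
)

```text
clock: 14.5
position: [0.6176, -0.078, 0.0021]
ee_rot: [0.0, 1.0, -0.001, 0.001]
contact_force: [-0.4, -1.0, 5.5]
width: 0.0557
gripper_force: 32.6
```

Request:
servo_tool(
  increments=[
    [0,0,-1,0,0,0,1],
    [0,0,-2,0,0,0,1],
    [0,0,-2,0,0,0,1],
    [-1,0.1,0,0,0,0,1],
    [-2,0.2,0,0,0,0,1],
  ],
  squeeze=40,
)

```text
clock: 15.0
position: [0.587, -0.0809, 0.0509]
ee_rot: [0.0, 1.0, -0.001, 0.001]
contact_force: [-0.7, -0.4, -1.4]
width: 0.0557
gripper_force: 42.8
```

Request:
servo_tool(
  increments=[
    [-3,0.3,0,0,0,0,1],
    [-3,0.3,0,0,0,0,1],
    [-3,0.3,0,0,0,0,1],
    [-3,0.3,0,0,0,0,1],
    [-2,0.3,0,0,0,0,1],
  ],
)

```text
clock: 15.5
position: [0.4418, -0.0944, 0.0496]
ee_rot: [-0.001, 1.0, -0.001, -0.002]
contact_force: [-0.5, -0.5, -2.3]
width: 0.0555
gripper_force: 42.8
```

Request:
servo_tool(
  increments=[
    [-1.2,0.1,0,0,0,0,1],
    [0,0,0,0,0,0,1],
    [0,0,0,0,0,0,1],
    [0,0,0,0,0,0,1],
    [0,0,0,0,0,0,1],
  ],
)

```text
clock: 16.0
position: [0.4357, -0.0965, 0.0508]
ee_rot: [0.0, 1.0, -0.001, 0.0]
contact_force: [-0.3, 0.9, -2.1]
width: 0.0555
gripper_force: 42.8
```

```bash
python3 - <<'E'
from h import *
need(.435,-.097,.0075,0)
im,c=look("coaster","tumbler_mid",n="top")
print(manip.get_state()["contact_force"])
look("coaster","tumbler_mid",n="scene")
E
```

```text
at [ 0.4357 -0.0965  0.0508] yaw -0.1 clock 16.0 w 0.0555 | shift cm (tool) [-0.07  0.05  4.33] turn rz -0.1 q1,q6 [-0.37  1.2 ] tilt [ 0.001 -0.    -1.   ]
coaster 0.56 c [ 308. -235.] size [48. 88.] yaw 167.4
coaster 0.46 c [397. -94.] size [20. 42.] yaw 68.8
[-0.10643793  0.50068909 -1.29071653]
coaster 0.63 c [ 313. -216.] size [89. 91.] yaw 31.7
coaster 0.51 c [345. 140.] size [35. 86.] yaw 131.4
tumbler_mid 0.56 c [414. -49.] size [ 54. 132.] yaw 111.3
```

Request:
servo_tool(
  increments=[
    [0,0,1.5,0,0,0,1],
    [0,0,1.2,0,0,0,1],
    [0,0,0.8,0,0,0,1],
    [0,0,0.4,0,0,0,1],
    [0,0,0.2,0,0,0,1],
  ],
)

```text
clock: 16.8
position: [0.4345, -0.0964, 0.0095]
ee_rot: [-0.0, 1.0, -0.001, -0.0]
contact_force: [1.2, 0.4, -1.3]
width: 0.056
gripper_force: 42.8
```

Request:
servo_tool(
  increments=[
    [0,0,0.1,0,0,0,1],
    [0,0,0.1,0,0,0,1],
    [0,0,0,0,0,0,1],
    [0,0,0,0,0,0,1],
    [0,0,0,0,0,0,1],
  ],
)

```text
clock: 17.3
position: [0.4347, -0.0964, 0.008]
ee_rot: [0.0, 1.0, -0.001, 0.0]
contact_force: [-0.4, 0.9, -1.7]
width: 0.0557
gripper_force: 42.8
```

Request:
servo_tool(
  increments=[
    [0,0,0.1,0,0,0,1],
    [0,0,0,0,0,0,1],
    [0,0,0.1,0,0,0,1],
    [0,0,0,0,0,0,1],
    [0,0,0,0,0,0,1],
  ],
)

```text
clock: 17.8
position: [0.4347, -0.0965, 0.0071]
ee_rot: [0.0, 1.0, -0.001, 0.0]
contact_force: [-2.7, 1.3, 14.2]
width: 0.0556
gripper_force: 43.9
```

Request:
servo_tool(
  increments=[
    [0,0,-0.05,0,0,0,1],
    [0,0,0,0,0,0,-0.3],
    [0,0,0,0,0,0,-0.4],
    [0,0,0,0,0,0,-0.6],
    [0,0,0,0,0,0,-1],
  ],
)

```text
clock: 18.3
position: [0.4346, -0.0964, 0.0062]
ee_rot: [0.0, 1.0, -0.001, 0.0]
contact_force: [0.8, 0.3, -0.2]
width: 0.0808
gripper_force: 0.0
```

Request:
servo_tool(
  increments=[
    [0,0,0,0,0,0,-1],
    [0,0,0,0,0,0,-1],
    [0,0,-1,0,0,0,-1],
    [0,0,-2,0,0,0,-1],
    [0,0,-3,0,0,0,-1],
  ],
)

```text
clock: 18.8
position: [0.4333, -0.0959, 0.0664]
ee_rot: [-0.001, 1.0, -0.001, -0.002]
contact_force: [1.3, -0.1, -0.1]
width: 0.0851
gripper_force: 0.0
```

Request:
servo_tool(
  increments=[
    [0,0,-4,0,0,0,-1],
    [0,0,-4,0,0,0,-1],
    [0,0,-2,0,0,0,-1],
    [0.3,-3,0,0,0,0,-1],
    [0.3,-4,0,0,0,0,-1],
  ],
)

```text
clock: 19.3
position: [0.4418, -0.027, 0.1682]
ee_rot: [0.001, 1.0, -0.003, 0.002]
contact_force: [0.6, -0.1, 0.6]
width: 0.0854
gripper_force: 0.0
```

Request:
servo_tool(
  increments=[
    [0.3,-4,0,0,0,0,-1],
    [0,-4,0,0,0,0,-1],
    [0,-4,0,0,0,0,-1],
    [0,-1.6,0,0,0,4.3,-1],
    [0,0,0,0,0,0,-1],
  ],
)

```text
clock: 19.8
position: [0.4438, 0.1116, 0.1669]
ee_rot: [-0.0, 0.999, -0.037, 0.0]
contact_force: [0.2, -0.3, 0.3]
width: 0.0856
gripper_force: 0.0
```

Request:
servo_tool(
  increments=[
    [0,0,0,0,0,0,-1],
    [0,0,0,0,0,0,-1],
    [0,0,0,0,0,0,-1],
    [0,0,0,0,0,0,-1],
    [0,0,0,0,0,0,-1],
  ],
)

```text
clock: 20.3
position: [0.4441, 0.109, 0.1663]
ee_rot: [0.0, 0.999, -0.039, 0.0]
contact_force: [-0.3, -0.1, 0.4]
width: 0.0852
gripper_force: 0.0
```

```bash
python3 - <<'E'
from h import *
im,c=look("bar_mid","tumbler_mid","coaster","pad_long","pad_bar","highlighter_mid",name="w7"); need(.444,.109,-.014,-4.3)
E
```

```text
bar_mid 0.58 c [446. 110.] size [25. 77.] yaw 176.2
tumbler_mid 0.85 c [ 430. -106.] size [ 63. 109.] yaw 59.9
coaster 0.92 c [ 311. -201.] size [67. 92.] yaw 12.9
coaster 0.92 c [328. 124.] size [87. 87.] yaw 85.5
coaster 0.91 c [436. -87.] size [74. 88.] yaw 156.3
pad_long 0.81 c [429. 273.] size [ 52. 149.] yaw 10.1
pad_long 0.56 c [ 420. -127.] size [ 70. 122.] yaw 59.9
pad_bar 0.72 c [615. 265.] size [52. 57.] yaw 90.8
highlighter_mid 0.56 c [595.  99.] size [22. 60.] yaw 162.1
at [0.4441 0.1096 0.1663] yaw -4.4 clock 20.65 w 0.0855 | shift cm (tool) [-0.    0.06 18.03] turn rz -0.1 q1,q6 [0.09 1.74] tilt [-0. -0. -1.]
```

View pics/w7.png

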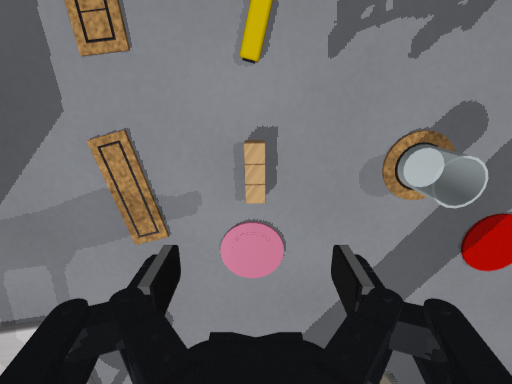

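The tumbler stands on the cork coaster at (420,165). The bar is at (255,172), straight between the fingers. I'll descend and grasp it.

Request:
servo_tool(
  increments=[
    [0.1,0,3.5,0,0,0,-1],
    [0,0,3.5,0,0,0,-1],
    [0,0,3,0,0,0,-1],
    [0,0,2.5,0,0,0,-1],
    [0,0,2,0,0,0,-1],
  ],
  squeeze=30,
)

```text
clock: 21.15
position: [0.4444, 0.1095, 0.0198]
ee_rot: [0.0, 0.999, -0.039, -0.001]
contact_force: [0.4, -0.0, 0.7]
width: 0.0855
gripper_force: 0.0
```

Request:
servo_tool(
  increments=[
    [0,0,1.5,0,0,0,-1],
    [0,0,1,0,0,0,-1],
    [0,0,0.7,0,0,0,-1],
    [0,0,0,0,0,0,-1],
    [0,0,0,0,0,0,0],
  ],
)

```text
clock: 21.65
position: [0.4455, 0.1096, -0.0103]
ee_rot: [-0.0, 0.999, -0.039, 0.0]
contact_force: [0.3, 0.1, 0.6]
width: 0.0727
gripper_force: 0.0
```

Request:
servo_tool(
  increments=[
    [0,0,0,0,0,0,0.3],
    [0,0,0,0,0,0,1],
    [0,0,0,0,0,0,1],
    [0,0,0,0,0,0,1],
    [0,0,0,0,0,0,1],
  ],
)

```text
clock: 22.15
position: [0.4454, 0.1095, -0.0102]
ee_rot: [-0.0, 0.999, -0.039, 0.001]
contact_force: [-0.4, 0.3, 4.6]
width: 0.024
gripper_force: 31.4
```

Request:
servo_tool(
  increments=[
    [0,0,-2,0,0,0,1],
    [0,0,-4,0,0,0,1],
    [0,0,-4,0,0,-5.8,1],
    [1.5,-2,0,0,0,0,1],
    [2.5,-3,0,0,0,0,1],
  ],
  squeeze=40,
)

```text
clock: 22.65
position: [0.4837, 0.16, 0.0909]
ee_rot: [0.0, 1.0, 0.011, 0.001]
contact_force: [0.3, 0.3, -0.5]
width: 0.0241
gripper_force: 39.9
```

Request:
servo_tool(
  increments=[
    [2.5,-3,0,0,0,0,1],
    [2.5,-3,0,0,0,0,1],
    [1.3,-1.8,0,0,0,0,1],
    [0,0,0,0,0,0,1],
    [0,0,0,0,0,0,1],
  ],
)

```text
clock: 23.15
position: [0.544, 0.2397, 0.0885]
ee_rot: [0.001, 1.0, 0.012, -0.001]
contact_force: [-0.2, -0.2, 0.1]
width: 0.0237
gripper_force: 39.9
```

Request:
servo_tool(
  increments=[
    [0,0,0,0,0,0,1],
    [0,0,0,0,0,0,1],
    [0,0,0,0,0,0,1],
    [0,0,0,0,0,0,1],
    [0,0,0,0,0,0,1],
  ],
)

```text
clock: 23.65
position: [0.5449, 0.2396, 0.0895]
ee_rot: [0.0, 1.0, 0.012, 0.0]
contact_force: [-0.3, -0.4, 0.6]
width: 0.0238
gripper_force: 39.9
```

```bash
python3 - <<'E'
from h import *
im,c=look("pad_bar","pad_long","highlighter_mid",name="w8"); p,th,R,s=pose(); need(.645,.262,-.0045,1.4)
print("expected bar top px",w2px(p+[0,0,.0352],c))
E
```

```text
pad_bar 0.8 c [642. 267.] size [ 55. 104.] yaw 1.6
pad_long 0.58 c [486. 295.] size [38. 69.] yaw 145.0
highlighter_mid 0.56 c [626.  93.] size [ 31. 120.] yaw 162.9
at [0.545  0.2399 0.0893] yaw 1.3 clock 23.85 w 0.0241 | shift cm (tool) [10.05 -1.98  9.38] turn rz -0.1 q1,q6 [0.3  1.85] tilt [ 0. -0. -1.]
expected bar top px [255.82175577 257.7164937 ]
```

View pics/w8.png

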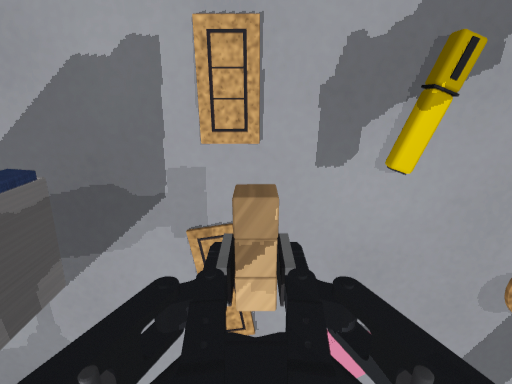

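The bar is held straight at (256,258), and pad_bar at (229,83) is lined up with it. The books are at (20,240), well clear. I'll place the bar.

Request:
servo_tool(
  increments=[
    [2.5,-0.6,0,0,0,0,1],
    [2.5,-0.6,0,0,0,0,1],
    [2.5,-0.6,0,0,0,0,1],
    [2.4,-0.6,1,0,0,0,1],
    [0,0,2,0,0,0,1],
  ],
)

```text
clock: 24.35
position: [0.6487, 0.2676, 0.0605]
ee_rot: [-0.001, 1.0, 0.012, 0.004]
contact_force: [-0.8, -0.3, -0.9]
width: 0.0238
gripper_force: 39.9
```

Request:
servo_tool(
  increments=[
    [0,0,2,0,0,0,1],
    [0,0,2,0,0,0,1],
    [0,0,1,0,0,0,1],
    [0,0,0.6,0,0,0,1],
    [0,0,0.3,0,0,0,1],
  ],
)

```text
clock: 24.85
position: [0.6435, 0.2663, 0.0001]
ee_rot: [0.0, 1.0, 0.012, -0.0]
contact_force: [0.4, 0.5, -0.7]
width: 0.0238
gripper_force: 39.9
```

Request:
servo_tool(
  increments=[
    [0,0,0.3,0,0,0,1],
    [0,0,0.2,0,0,0,1],
    [0,0,0,0,0,0,1],
    [0,0,0,0,0,0,1],
    [0,0,0,0,0,0,1],
  ],
)

```text
clock: 25.35
position: [0.6436, 0.2663, -0.0043]
ee_rot: [-0.0, 1.0, 0.012, 0.0]
contact_force: [-0.5, -0.9, -0.4]
width: 0.024
gripper_force: 39.9
```

Request:
servo_tool(
  increments=[
    [0,0,0.1,0,0,0,1],
    [0,0,0,0,0,0,1],
    [0,0,0,0,0,0,-1],
    [0,0,0,0,0,0,-1],
    [0,0,0,0,0,0,-1],
  ],
)

```text
clock: 25.85
position: [0.6432, 0.2662, -0.006]
ee_rot: [0.0, 1.0, 0.012, -0.0]
contact_force: [-0.2, -0.1, 0.5]
width: 0.0668
gripper_force: 0.0
```

Request:
servo_tool(
  increments=[
    [0,0,-1,0,0,0,-1],
    [0,0,-3,0,0,0,-1],
    [0,0,-4,0,0,0,-1],
    [0,0,-4,0,0,0,-1],
    [0,0,-4,0,0,0,-1],
  ],
)

```text
clock: 26.35
position: [0.6433, 0.2662, 0.1566]
ee_rot: [-0.0, 1.0, 0.012, 0.0]
contact_force: [-0.3, -0.2, -0.6]
width: 0.0854
gripper_force: 0.0
```

Request:
servo_tool(
  increments=[
    [-0.5,3.5,0,0,0,0,-1],
    [-0.5,3.5,0,0,0,0,-1],
    [-0.5,3.5,0,0,0,0,-1],
    [-0.5,3.5,0,0,0,6,-1],
    [0,3.5,0,0,0,6,-1],
  ],
)

```text
clock: 26.85
position: [0.6235, 0.0897, 0.1552]
ee_rot: [0.0, 0.996, -0.095, 0.0]
contact_force: [1.2, -0.6, 0.8]
width: 0.085
gripper_force: 0.0
```

Request:
servo_tool(
  increments=[
    [0,0,0,0,0,6.8,-1],
    [0,0,0,0,0,0,-1],
    [0,0,0,0,0,0,-1],
    [0,0,0,0,0,0,-1],
    [0,0,0,0,0,0,-1],
  ],
)

```text
clock: 27.35
position: [0.6239, 0.0918, 0.1543]
ee_rot: [-0.0, 0.989, -0.151, 0.0]
contact_force: [0.3, -0.7, -0.1]
width: 0.0856
gripper_force: 0.0
```

```bash
python3 - <<'E'
from h import *
im,c=look("highlighter_mid","bar_mid","pad_bar",name="w9"); need(.624,.091,-.012,-17.5)
for d in finder.tip_of("highlighter_mid","wrist")[:1]: print(d,px2w(d["at"],c,.009))
E
```

```text
highlighter_mid 0.74 c [627.  88.] size [ 22. 120.] yaw 162.2
bar_mid 0.61 c [643. 262.] size [40. 77.] yaw 1.4
pad_bar 0.8 c [642. 264.] size [ 59. 106.] yaw 1.8
at [0.6238 0.0914 0.1542] yaw -17.4 clock 27.55 w 0.0855 | shift cm (tool) [ 0.03  0.03 16.62] turn rz 0.1 q1,q6 [0.04 1.91] tilt [-0. -0. -1.]
{'at': [260.4, 171.4], 'p': 0.79} [0.62451498 0.08581004 0.009     ]
```

View pics/w9.png

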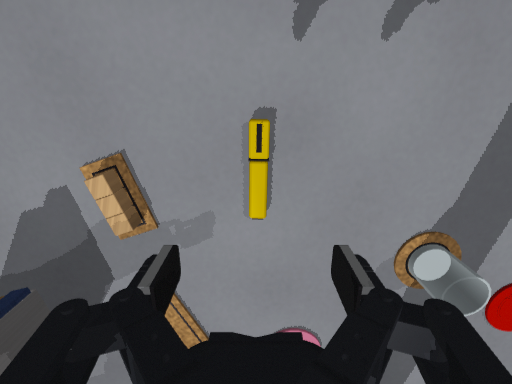

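The bar lies on its pad at (118,198) and the tumbler on the coaster at (430,262). The highlighter is at (259,169), straight between the fingers, with the cap seam at row 160. I'll grasp just behind the cap.

Request:
servo_tool(
  increments=[
    [0,0.2,3.5,0,0,0,-1],
    [0,0,3.5,0,0,0,-1],
    [0,0,3,0,0,0,-1],
    [0,0,2.5,0,0,0,-1],
    [0,0,2,0,0,0,-1],
  ],
  squeeze=25,
)

```text
clock: 28.1
position: [0.6225, 0.0891, 0.0075]
ee_rot: [0.0, 0.988, -0.151, -0.001]
contact_force: [0.0, -0.6, -0.1]
width: 0.0853
gripper_force: 0.0
```

Request:
servo_tool(
  increments=[
    [0,0,1.2,0,0,0,-1],
    [0,0,0.7,0,0,0,-1],
    [0,0,0.4,0,0,0,-1],
    [0,0,0,0,0,0,-1],
    [0,0,0,0,0,0,0],
  ],
)

```text
clock: 28.6
position: [0.6241, 0.0891, -0.0128]
ee_rot: [-0.0, 0.988, -0.152, 0.001]
contact_force: [0.2, -0.1, -0.1]
width: 0.0732
gripper_force: 0.0
```

Request:
servo_tool(
  increments=[
    [0,0,0,0,0,0,0.3],
    [0,0,0,0,0,0,1],
    [0,0,0,0,0,0,1],
    [0,0,0,0,0,0,1],
    [0,0,0,0,0,0,1],
  ],
)

```text
clock: 29.1
position: [0.6237, 0.089, -0.0132]
ee_rot: [-0.0, 0.988, -0.152, 0.0]
contact_force: [-0.5, -0.0, 2.9]
width: 0.0214
gripper_force: 25.8
```

Request:
servo_tool(
  increments=[
    [0,0,-2,0,0,0,1],
    [0,0,-3,0,0,0,1],
    [0,0,-3,0,0,-8.5,1],
    [0,0,-2,0,0,-8.5,1],
    [0,0,0,0,0,-8.5,1],
  ],
  squeeze=35,
)

```text
clock: 29.6
position: [0.6257, 0.0892, 0.0898]
ee_rot: [0.0, 0.997, 0.073, 0.003]
contact_force: [0.5, 0.2, -0.1]
width: 0.0209
gripper_force: 35.6
```

Request:
servo_tool(
  increments=[
    [0,0,0,0,0,-2,1],
    [-2.6,-2.1,0,0,0,0,1],
    [-3,-2.5,0,0,0,0,1],
    [-3,-2.5,0,0,0,0,1],
    [-3,-2.5,0,0,0,0,1],
  ],
)

```text
clock: 30.1
position: [0.4907, 0.1638, 0.086]
ee_rot: [-0.0, 0.996, 0.087, -0.0]
contact_force: [-0.1, 1.3, -0.6]
width: 0.0204
gripper_force: 35.6
```

Request:
servo_tool(
  increments=[
    [-3,-2.5,0,0,0,0,1],
    [-3,-2.3,0,0,0,0,1],
    [0,0,0,0,0,0,1],
    [0,0,0,0,0,0,1],
    [0,0,0,0,0,0,1],
  ],
)

```text
clock: 30.6
position: [0.4261, 0.2, 0.0865]
ee_rot: [0.0, 0.996, 0.088, 0.001]
contact_force: [0.5, -0.3, -0.7]
width: 0.021
gripper_force: 35.6
```

```bash
python3 - <<'E'
from h import *
im,c=look("pad_long","highlighter_mid",name="w10"); p,th,R,s=pose(); need(.426,.2725,-.0075,10)
Z["highlighter_mid"]=p[2]+.0312; rects("highlighter_mid","wrist",c)
print(w2px(p+[0,0,.0312],c), [ (R.T@(px2w((256,v),c,Z["highlighter_mid"])-p))[0].round(4) for v in (160,200,240,280,320)])
E
```

```text
pad_long 0.69 c [429. 274.] size [ 51. 149.] yaw 10.0
highlighter_mid 0.85 c [374. 190.] size [ 40. 207.] yaw 10.1
at [0.426  0.1997 0.0862] yaw 10.0 clock 30.75 w 0.0209 | shift cm (tool) [ 1.26 -7.17  9.37] turn rz -0.0 q1,q6 [0.29 1.69] tilt [ 0.001 -0.    -1.   ]
highlighter_mid 0.85 c [431. 201.] size [ 23. 119.] yaw 10.1
[256.20813349 254.24655876] [np.float64(0.0556), np.float64(0.0337), np.float64(0.0093), np.float64(-0.0178), np.float64(-0.0483)]
```

View pics/w10.png

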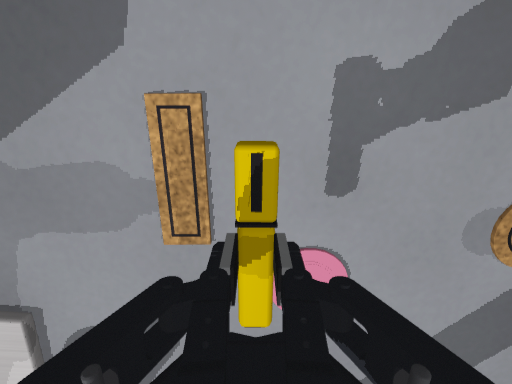

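The highlighter is held straight and its centre is 5 mm ahead of the TCP. pad_long is at (180,170), parallel to it. I'll place it.

Request:
servo_tool(
  increments=[
    [0.2,-1.4,0,0,0,0,1],
    [0.3,-2,0,0,0,0,1],
    [0.3,-2,0,0,0,0,1],
    [0.3,-1.7,1,0,0,0,1],
    [0,0,2,0,0,0,1],
  ],
)

```text
clock: 31.3
position: [0.4254, 0.2755, 0.0572]
ee_rot: [-0.002, 0.996, 0.088, 0.002]
contact_force: [0.4, 0.3, -1.2]
width: 0.021
gripper_force: 35.6
```

Request:
servo_tool(
  increments=[
    [0,0,2,0,0,0,1],
    [0,0,2,0,0,0,1],
    [0,0,1,0,0,0,1],
    [0,0,0.6,0,0,0,1],
    [0,0,0.3,0,0,0,1],
  ],
)

```text
clock: 31.8
position: [0.4235, 0.2722, -0.003]
ee_rot: [-0.0, 0.996, 0.088, -0.0]
contact_force: [-0.4, 0.9, 0.1]
width: 0.0208
gripper_force: 35.6
```

Request:
servo_tool(
  increments=[
    [0,0,0.3,0,0,0,1],
    [0,0,0.1,0,0,0,1],
    [0,0,0.1,0,0,0,1],
    [0,0,0,0,0,0,1],
    [0,0,0,0,0,0,1],
  ],
)

```text
clock: 32.3
position: [0.4235, 0.272, -0.0074]
ee_rot: [-0.0, 0.996, 0.088, 0.0]
contact_force: [-0.6, 0.6, -1.0]
width: 0.0206
gripper_force: 35.6
```

Request:
servo_tool(
  increments=[
    [0,0,0.1,0,0,0,1],
    [0,0,0,0,0,0,1],
    [0,0,0,0,0,0,-1],
    [0,0,0,0,0,0,-1],
    [0,0,0,0,0,0,-1],
  ],
)

```text
clock: 32.8
position: [0.4232, 0.2719, -0.0089]
ee_rot: [0.0, 0.996, 0.088, -0.0]
contact_force: [-0.2, -0.9, -0.3]
width: 0.0637
gripper_force: 0.0
```

Request:
servo_tool(
  increments=[
    [0,0,-1,0,0,0,-1],
    [0,0,-3,0,0,0,-1],
    [0,0,-4,0,0,0,-1],
    [0,0,-4,0,0,0,-1],
    [0,0,-4,0,0,0,-1],
  ],
)

```text
clock: 33.3
position: [0.423, 0.2718, 0.1535]
ee_rot: [-0.0, 0.996, 0.088, 0.0]
contact_force: [1.0, -0.1, -0.4]
width: 0.0855
gripper_force: 0.0
```

Request:
servo_tool(
  increments=[
    [-1,3.5,-4,0,0,0,-1],
    [-2,3.5,-4,0,0,0,-1],
    [-2,3.5,-4,0,0,0,-1],
    [-2,3.5,-2,0,0,0,-1],
    [-2,3.5,0,0,0,0,-1],
  ],
)

```text
clock: 33.8
position: [0.3698, 0.0947, 0.2826]
ee_rot: [0.0, 0.996, 0.088, 0.004]
contact_force: [0.9, -0.9, 0.2]
width: 0.0854
gripper_force: 0.0
```

Request:
servo_tool(
  increments=[
    [0,3,0,0,0,0,-1],
    [0,0,0,0,0,0,-1],
    [0,0,0,0,0,0,-1],
    [0,0,0,0,0,0,-1],
    [0,0,0,0,0,0,-1],
  ],
)

```text
clock: 34.3
position: [0.3738, 0.0671, 0.2786]
ee_rot: [-0.0, 0.996, 0.088, -0.0]
contact_force: [0.1, -0.4, -0.5]
width: 0.0853
gripper_force: 0.0
```

```bash
python3 - <<'E'
from h import *
Z["highlighter_mid"]=.023; Z["bar_mid"]=Z["square_mid"]=.03; Z["tumbler_mid"]=.04
need(.3,.09,.3,10)
ims=[]
for n in("wrist","top"):
    print(n); im,c=look(*Z,n=n); ims.append(im)
    for l,z in dict(highlighter_mid=.014,bar_mid=.0175,square_mid=.0175,tumbler_mid=.04,cube2_mid=.0625).items():
        for d in finder.tip_of(l,n)[:1]: print(" tip",l,round(d["p"],2),px2w(d["at"],c,z).round(3))
save("fin",cv2.resize(np.hstack(ims),(800,300),interpolation=cv2.INTER_AREA))
E
```

```text
at [0.3738 0.0671 0.2786] yaw 10.1 clock 34.3 w 0.0853 | shift cm (tool) [-6.87 -3.56 -2.13] turn rz 0.1 q1,q6 [-0.01  1.39] tilt [-0.  0. -1.]
wrist
tumbler_mid 0.81 c [ 433. -100.] size [60. 85.] yaw 78.4
square_mid 0.75 c [428. 265.] size [ 30. 119.] yaw 10.0
square_mid 0.59 c [ 614. -233.] size [ 9. 18.] yaw 27.5
coaster 0.89 c [ 313. -214.] size [89. 90.] yaw 86.4
coaster 0.79 c [433. -86.] size [74. 88.] yaw 174.5
coaster 0.6 c [328. 124.] size [88. 88.] yaw 73.1
pad_long 0.84 c [429. 273.] size [ 51. 149.] yaw 9.8
pad_square 0.68 c [ 614. -242.] size [36. 63.] yaw 27.5
 tip highlighter_mid 0.91 [0.431 0.268 0.014]
 tip square_mid 0.53 [ 0.43  -0.106  0.018]
 tip tumbler_mid 0.6 [ 0.431 -0.098  0.04 ]
top
tumbler_mid 0.86 c [433. -99.] size [55. 60.] yaw 90.6
tumbler_mid 0.57 c [427. 267.] size [ 49. 145.] yaw 9.4
highlighter_mid 0.85 c [428. 272.] size [ 26. 117.] yaw 7.7
bar_mid 0.84 c [639. 264.] size [25. 76.] yaw 1.3
square_mid 0.72 c [ 634. -274.] size [53. 55.] yaw 162.0
coaster 0.83 c [432. -96.] size [84. 84.] yaw 90.6
coaster 0.82 c [ 312. -214.] size [84. 86.] yaw 0.1
pad_long 0.88 c [428. 275.] size [ 47. 145.] yaw 8.0
pad_bar 0.6 c [643. 266.] size [ 54. 103.] yaw 1.3
pad_square 0.56 c [ 636. -276.] size [80. 82.] yaw 162.0
 tip highlighter_mid 0.78 [0.433 0.277 0.014]
 tip bar_mid 0.85 [0.649 0.266 0.018]
 tip square_mid 0.79 [ 0.634 -0.274  0.018]
 tip tumbler_mid 0.81 [ 0.43  -0.095  0.04 ]
 tip cube2_mid 0.68 [ 0.48  -0.452  0.062]
```

View pics/fin.png

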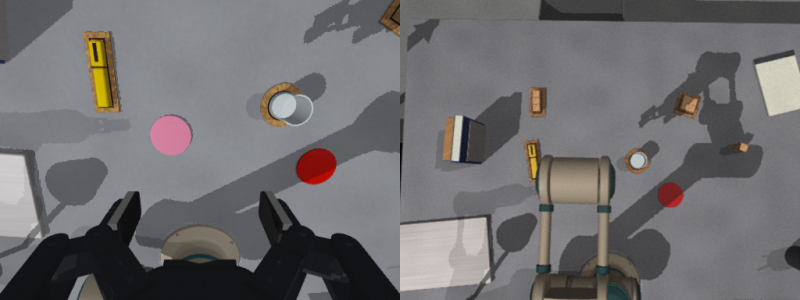

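All four things sit on their pads within about 4 mm of centre and lined up. In the right panel, the highlighter is at (532,160), the bar at (537,102), the tumbler at (638,160) and the square at (687,104). The bookend and the stack are where they were, so I'm handing in.

```bash
python3 -c "
from h import *
print(manip.sign_off())"
```

```text
the job is handed in; nothing more can be done
None
```

The job is handed in after about 35 s: the tumbler, highlighter, bar and square each rest on their own pad, lined up and within about 4 mm of centre by the last camera check, with the bookend and cube stack left alone.

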